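# Roll the rolling pin into its vee stand and clamp it

### The job

Without lifting it, gently roll the rolling pin up the ramp of its wooden stand and over the edge into the vee, and take your hand off so that it settles centred by itself. Then swing the stand's hinged clamp arm down onto the pin by its crossbar until the sprung foot presses on it with about 9 newtons, and let go of the clamp so that it stays like that. Leave the onions, jars, glasses and other kitchen things where they are.

Things in the scene. Friction and masses are not known exactly. Their poses are not given: they have to be found in the camera images.
- pin: Loose wooden rolling pin, 0.28-0.46 kg: barrel 50 mm thick, 200 long; a handle 25 mm thick, 55 long, at each end (330 overall). Origin mid-barrel on the axis; y along the axis, x and z turn as it rolls. Must roll on the ramp (turn 0.5 rad or more), not be dragged. Keep finger force on it under 20 N, its speed under 0.6 m/s, and do not raise it more than 10 mm off the stand.
- stand: Fixed wooden stand, 280 mm (x) by 180 mm (y). Origin on the table under the vee's bottom line, midway along it. x points from ramp to vee to clamp post (within 0.35 rad of straight away from the robot), y along the vee, z up. Aluminium clamp fork at x 70 to 100 mm, y -21 to 21, 150 high. All x and z below are in this frame.
- ramp_foot (a point): Low end of the ramp surface, x -130 mm, z 35 mm. A lip stands there (x -135 to -125, top z 43). The ramp rises at 7 degrees towards +x. The pin starts against the lip, parallel to the vee, axis at x -109, z 62 mm, its middle up to 20 mm off the stand's middle along y; let go on the ramp, it rolls back.
- ramp_top (a point): Top edge of the ramp, x -22 mm, z 48 mm; over it the pin's axis is at z 73; once past x -20 the pin rolls into the vee by itself. An upright finger at its back may stick so that it jams or slides instead of turning; fingers leaning 20 degrees, tips forward, touch below mid-height and let it turn. Two fingers spread along the pin keep it straight.
- vee (a point): Where the pin's axis lies when seated: x 0, z 64 mm, midway along the vee (pin's top at z 89); axes as the stand's. The vee's flanks slope 30 degrees; its bottom line is at z 35, the far flank ends at x 45, z 61.
- clamp_arm: Hinged clamp arm. Origin on its hinge, x 85 mm, z 135 mm in the stand's frame; the arm runs along its own -x, z out of its back, y the hinge line (along the stand's y). Level = foot down over the vee; lifted it turns up and away, starting 1.1 to 1.6 rad above level; stops at -0.2 and 1.65. The hinge is stiff (1.5 N m, about 10 N at the crossbar): the arm stays where it is left.
- clamp_bar (a point): Middle of the steel crossbar at the arm's end, 150 mm from the hinge: 14 mm thick, 110 mm long, parallel to the stand's y. The arm (20 mm wide, 12 thick) joins it at the middle, so grip it about 34 mm to one side, fingers closing across it.
- foot_boss (a point): Fixed point on the arm's underside boss, 85 mm from the hinge, 10 mm under the arm's line. Below it a rubber foot (30 x 34 mm) on a spring, its face about 46 mm below the arm's line; but its screw was left up to 6 mm higher or lower, not reported, so where it meets the seated pin (arm 0.09 rad above to 0.09 below level) must be felt.
- foot_spring (a point): Arm's line above the foot, 85 mm from the hinge. Foot spring: 2 N preload, then 4 N per mm, 9 mm travel. Each N of the foot on the pin adds 0.57 N at the crossbar on top of hinge friction; after touch each mm of crossbar travel adds about 1.3 N there, 2.3 N at the foot. Leave the foot pressing with about 9 N (4 to 14 is right); 20 N dents the pin.
- onion_a: Brown onion beside the ramp, left of the stand, 66 mm wide; bystander, origin under its middle.
- onion_b: Brown onion behind the pin's place, left of the clamp post, 60 mm wide; bystander, origin under its middle.
- spice_jar: Small jar, 44 mm wide and 85 mm high, right of the clamp post; bystander, origin under its middle.
- tumbler: Drinking glass, 68 mm wide and 90 mm high, right of the stand; bystander, origin under its middle.
- mug: Large glass mug, 84 mm wide and 120 mm high, left of the stand; bystander, origin under its middle.
- spoon: Wooden spoon, 240 mm long, lying at the front left; bystander, origin at mid-length.
- butter_box: Paper-wrapped block, 100 x 65 x 35 mm, at the far right; bystander, origin under its middle.

How it is judged (in metres and radians):
On the way, in this order (a step that is already met when the one before it is completed fails the run):
1. the pin is rolled up the ramp (it has turned about its own axis by 0.5 rad or more before the vee) (x of pin in the frame of stand between -0.095 and -0.03 m and angle between the x axis of pin and the x axis of stand, either way round above 0.5 rad), for 0.05 s.
2. the pin has settled by itself, centred in the vee and at rest, with neither the fingers nor the clamp touching it (x of pin in the frame of vee between -0.003 and 0.003 m and z of pin in the frame of vee between -0.0035 and 0.0025 m and y of pin in the frame of vee between -0.05 and 0.05 m and angle between the y axis of pin and the y axis of stand, either way round below 0.035 rad and linear speed of pin below 0.02 m/s and contact force between each of the fingers, clamp_arm and pin below 0.1 N), for 0.3 s.
At the end, for the whole second after the job is handed in: The pin lies at rest in the vee (axis within 3 mm of the vee's middle, 3.5 mm of its height, 0.035 rad parallel, within 50 mm of the middle lengthwise) and the released clamp's foot presses on it with 4 to 14 N (x of pin in the frame of vee between -0.003 and 0.003 m and z of pin in the frame of vee between -0.0035 and 0.0025 m and y of pin in the frame of vee between -0.05 and 0.05 m and angle between the y axis of pin and the y axis of stand, either way round below 0.035 rad and linear speed of pin below 0.02 m/s and contact force between clamp_arm and pin between 4 and 14 N); the robot touches nothing.
It fails at once if the fingers push or squeeze the pin with more than 20 N (contact force between the fingers and pin above 20 N).
It fails at once if the clamp presses on the pin with more than 20 N (contact force between clamp_arm and pin above 20 N).
It fails at once if the pin is lifted (its axis more than 85 mm above the table) (height (world z) of pin above 0.085 m).
It fails at once if the pin is flung (faster than 0.6 m/s) (linear speed of pin above 0.6 m/s).
It fails at once if an onion, the jar, a glass, the spoon or the wrapped block is moved by more than 20 mm (distance of any of onion_a, onion_b, spice_jar, tumbler, mug, spoon, butter_box from where it was at the start of the episode above 0.02 m).
It also fails if it takes over 69 s, if anything falls off the work surface, if the arm or the gripper's body presses on something with over 40 N, if the wrist force passes 120 N, or if a joint passes its speed limit or range.

### The arm

A 6-joint arm with a two-finger parallel gripper is mounted at the origin on the work surface. World frame = base frame: x ahead of the robot, y to its left, z up, the work surface at z = 0. Lengths are in m, angles in degrees, forces in N, time in s.
With the tool pointing down it reaches from about 0.375 to 0.975 m from the base axis. Payload 3.8 kg.
Tool frame: the origin (TCP) lies at the very end of the fingers, on their centre line; the grasp point (between the pads) lies 19 mm behind it (bot.grip_depth is the distance from the TCP to the grasp point, in m); z points along the fingers, y is the line along which they close (so a half turn about z gives the same grasp; the last joint's range is limited). The gripper opens to 88 mm and grips with 3 to 60 N. Pads are 18 mm wide; open, the fingers measure 123 mm over their backs; the gripper's body (75 mm by 187 mm) begins 45 mm behind the grasp point.
Start: joints at [71.11, 15.12, 91.902, -0, 72.978, -2.114], TCP at [0.195, 0.646, 0.239] pointing down, gripper open.
Joint ranges: [-150.88, 150.88], [-54.13, 125.18], [17.81, 147.31], [-75.09, 255.09], [0, 152.58], [-146.25, 146.25]. Speed limits (degrees/s): [147.25, 147.25, 180, 180, 180, 180].

### API

Orientations are given as [roll, pitch, yaw] about the fixed x, y, z axes, in that order (R = Rz(yaw) Ry(pitch) Rx(roll)).
In Python, from plant import bot gives the robot as it stands. The module is installed in compiled form; this text tells all that it offers.
- The arm moves only by the tool arm_command, never from a script. Its argument "rows" is a list of rows, each a list of 6 numbers: the shift along the tool's x, y, z in cm, then the turn, a rotation vector about the tool's x, y, z in rad. In form: [[tx, ty, tz, ax, ay, az], ...]. A call has 1 to 5 rows; each row is the pose to reach, as a shift and turn from the pose commanded when the call began, along the tool's axes at that moment; what a row does not reach only later rows make up. A row lasts 1/8 s, in which the tool goes at most 62.5 mm and 10.7 degrees, less where a joint would pass 70% of its speed; a pose out of reach is approached as far as the arm can. A call with a gripper value outside its range is refused whole. "hand" is the finger opening in cm, from 0 to 8.81, set as the call begins (left out, the last holds). The fingers move at their own pace and stop on an object; "force" is the grip in N (left out, the last holds). Time passes only in rows, so rows that repeat a pose let the fingers close. It gives the time, the measured TCP pose, the force, the opening and the grip force at its end, in the units of the state.
- bot.get_state(): the state, without advancing time (a new reading comes with each control period).
- bot.read_camera(name): name is "scene" or "side" or "wrist"; returns a dict with "color" (420x560x3 uint8, red, green, blue), "range_z" (420x560 float32, m along the optical axis (not along the pixel's ray), 0 where there is no reading), "mtx" (3x3 intrinsics, pixels), "R" (3x3) and "t" (3): a world point X has camera coordinates R X + t; the wrist camera has in their place "hand_eye" (4x4, takes a point from camera to tool coordinates, whose origin is the TCP and whose axes are the flange's). Camera axes: x right, y down, z forward; pixel columns grow to the right and rows downward; lengths in m; the calibration is good to about 2 mm. A picture is of the moment at which its call begins: read the wrist's pose just before it.
- bot.sign_off(): hands the job in; it is judged then, once.
The state is a dict: "time": time; "joint_pos": joint angles; "qvel": joint speeds; "effort": joint torques, N m; "tcp_pos": TCP position; "orientation": TCP orientation; "force": force on the tool from outside, world axes, zero at the start; "moment": the same for the moment, N m; "finger_gap": finger opening in m; "grip_force": force on a finger pad.
Only numpy, scipy, OpenCV 4.12 (cv2) and the standard library are available. Lean on these libraries where they do the work, as an engineer would, in place of code of your own. Each camera call takes 0.05 s, during which the arm holds its last target. There are 200 camera calls.

## Working session

There is one attempt and no reset: what is moved stays moved. The work goes in short steps, Python scripts to look and compute and a tool call to move; the robot and the scene stay as the last step left them, time stands still between calls to the robot, and variables do not carry over. Pictures are saved under pics/ and viewed, at most 10 in all, crops included, and the job is handed in when it is done.

Besides the shell and the picture viewer there is one more tool, called after "Emit:" as name(argument=value, ...), one argument or row to a line, values as JSON. arm_command: Moves the arm, as the interface text tells. Its arguments: {"type":"object","properties":{"rows":{"type":"array","items":{"type":"array","items":{"type":"number"}}},"hand":{"type":"number"},"force":{"type":"number"}},"required":["rows"]}

```bash
mkdir -p pics
python3 - <<'E'
from plant import bot
import cv2,numpy as np,pickle
s=bot.get_state();print({k:s[k] for k in s})
d={}
for n in("scene","side"):
    c=bot.read_camera(n);d[n]=c
    print(n,c["mtx"].tolist(),(-c["R"].T@c["t"]).round(3))
    cv2.imwrite(f"pics/{n}0.png",cv2.resize(c["color"][:,:,::-1],None,fx=1.42,fy=1.42))
pickle.dump(d,open("d0.pkl","wb"))
E
```

```text
{'time': 0.0, 'joint_pos': array([ 7.11114614e+01,  1.51678142e+01,  9.19814073e+01,  1.35754805e-03,
        7.29765329e+01, -2.11366308e+00]), 'qvel': array([-0.02331002,  0.00429838,  0.00564063, -0.068642  , -0.01446482,
       -0.01847635]), 'effort': array([-8.03040675e-04, -5.02106559e+01, -3.56879640e+01,  7.27228448e-02,
        2.93554575e-02, -1.54077484e-04]), 'tcp_pos': array([0.19457145, 0.64560807, 0.23740236]), 'orientation': array([-1.79874379e+02, -5.93438002e-03,  1.63224719e+02]), 'force': array([-0.50248791,  0.46984923,  0.45852706]), 'moment': array([ 0.06468885,  0.02407312, -0.01189387]), 'grip_force': 0.0, 'finger_gap': 0.08802997281204852}
scene [[417.5842739229157, 0.0, 281.70475193080614], [0.0, 417.5842739229157, 203.39909241502983], [0.0, 0.0, 1.0]] [ 1.528 -0.164  0.768]
side [[388.5578869481182, 0.0, 271.66850022734934], [0.0, 388.5578869481182, 209.49591749863038], [0.0, 0.0, 1.0]] [0.321 0.648 0.789]
```

View pics/scene0.png

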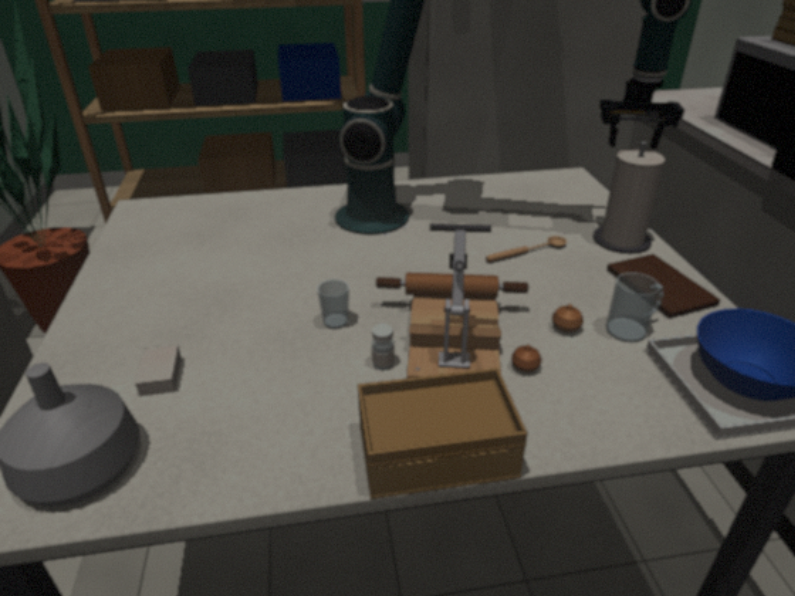

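View pics/side0.png

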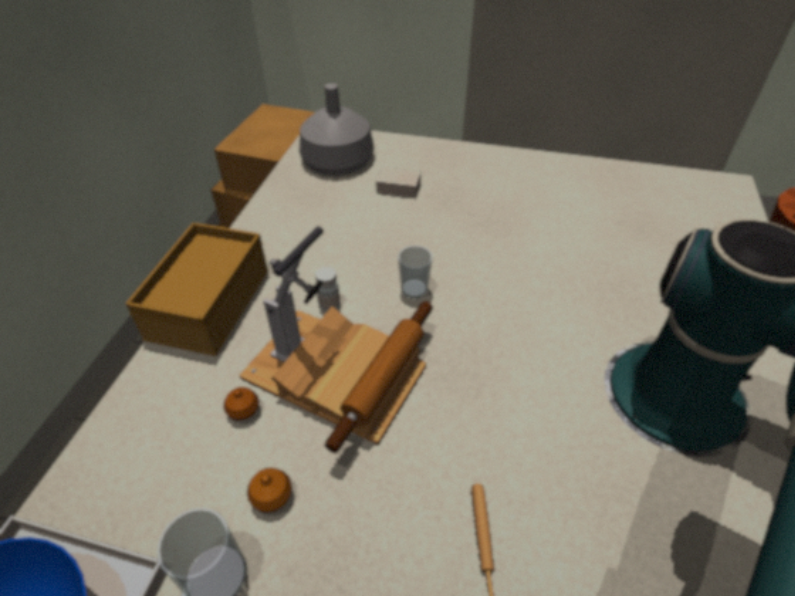

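The scene view shows the pin with its handle ends at (377,282) and (527,288), and the raised crossbar at (431,226)-(490,229). The side view shows the handle ends at (428,306) and (331,443), and the crossbar at (276,268)-(321,232). Next I'll triangulate these and check them against the depth.

```bash
cat > h.py <<'E'
import numpy as np,cv2,pickle
def world(c,uv,rng=None):
    K=c["mtx"];u,v=uv;z=c["range_z"][int(round(v)),int(round(u))] if rng is None else rng
    p=np.array([(u-K[0,2])/K[0,0],(v-K[1,2])/K[1,1],1])*z
    return c["R"].T@(p-c["t"])
def cloud(c):
    K=c["mtx"];v,u=np.mgrid[:420,:560];z=c["range_z"]
    P=np.stack([(u-K[0,2])/K[0,0]*z,(v-K[1,2])/K[1,1]*z,z],-1)
    return (P-c["t"])@c["R"]
def tri(c1,a,c2,b):
    P=[c["mtx"]@np.c_[c["R"],c["t"]] for c in(c1,c2)]
    X=cv2.triangulatePoints(P[0],P[1],np.array(a,float).reshape(2,1),np.array(b,float).reshape(2,1));return (X[:3]/X[3]).ravel()
E
python3 - <<'E'
from h import *
d=pickle.load(open("d0.pkl","rb"));A,B=d["scene"],d["side"];k=1.42
for n,a,b in[("pinR",(377,282),(428,306)),("pinL",(527,288),(331,443)),("barR",(431,226),(321,232)),("barL",(490,229),(276,268))]:
    print(n,tri(A,np.array(a)/k,B,np.array(b)/k).round(3))
for n,c in d.items():
    W=cloud(c);ok=c["range_z"]>0
    Cc=c["color"].astype(int)
    m=ok&(W[...,0]>.35)&(W[...,0]<.95)&(abs(W[...,1])<.3)
    print(n,"z med table",np.median(W[m&(W[...,2]<.02)][:,2]))
    # crop
    uv=np.argwhere(m&(W[...,2]>.03)&(abs(W[...,1]+.0)<.25))
    lo=uv.min(0);hi=uv.max(0);print(lo,hi)
a=A["color"][140:280,245:385,::-1];b=B["color"][150:325,160:310,::-1]
cv2.imwrite("pics/crop.png",np.hstack([cv2.resize(a,(400,400),interpolation=2),cv2.resize(b,(343,400),interpolation=2)]))
E
```

```text
pinR [ 0.438 -0.041  0.061]
pinL [0.52  0.271 0.064]
barR [0.592 0.043 0.27 ]
barL [0.625 0.141 0.273]
scene z med table -0.0016271567484758631
[157 223] [342 380]
side z med table 0.0006943687779385298
[157  88] [307 304]
```

View pics/crop.png

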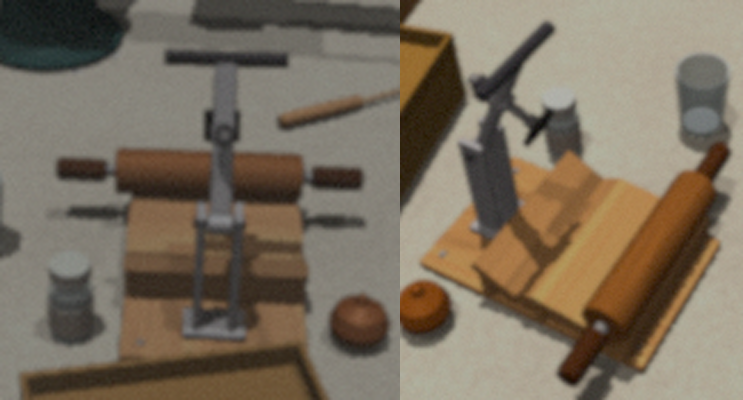

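The enlarged crop confirms the layout: the pin sits against the lip and the arm is raised about 1.14 rad. I'll refine the pin axis, stand yaw and centre from the clouds.

```bash
cat > fit.py <<'E'
from h import *
from scipy.optimize import least_squares
d=pickle.load(open("d0.pkl","rb"))
yaw0=np.deg2rad(-15.5);M0=np.array([.479,.115])
ys=lambda t:np.array([-np.sin(t),np.cos(t)]);xs=lambda t:np.array([np.cos(t),np.sin(t)])
allp=[]
for n,c in d.items():
    W=cloud(c)[c["range_z"]>0].reshape(-1,3)
    q=W[:,:2]-M0;s=q@ys(yaw0);r=np.hypot(q@xs(yaw0),W[:,2]-.062)
    P=W[(abs(s)<.09)&(r<.034)&(W[:,2]>.055)]
    f=lambda p:np.hypot((P[:,:2]-M0-[p[0]*xs(p[2])[0],p[0]*xs(p[2])[1]])@xs(p[2]),P[:,2]-p[1])-.025
    R=least_squares(f,[0,.062,yaw0],loss="soft_l1",f_scale=.002)
    print(n,len(P),"pin off x,z",R.x[:2].round(4),"yaw",np.rad2deg(R.x[2]).round(2),np.std(R.fun))
    # crossbar
    B=W[(abs(W[:,2]-.27)<.03)&(np.hypot(W[:,0]-.6085,W[:,1]-.092)<.08)]
    if len(B)>10:
        m=B.mean(0);U=np.linalg.svd(B-m)[2][0];e=(B-m)@U;print("bar",len(B),m.round(3),"yaw",np.rad2deg(np.arctan2(-U[0]/U[1],1)).round(2),e.min(),e.max(),(m+U*(e.min()+e.max())/2).round(4))
    # ramp/stand lateral extent: ramp wood points
    y=ys(yaw0);x=xs(yaw0);q=W[:,:2]-M0;sx=q@x;sy=q@y
    k=(sx>.04)&(sx<.08)&(W[:,2]>.036)&(W[:,2]<.06)&(abs(sy)<.12)
    print("ramp y extent",np.percentile(sy[k],[0,1,99,100]).round(4), "z",np.median(W[k,2]))
    for a in np.arange(-.05,.26,.01):
        k=(abs(sx-a)<.005)&(abs(sy-.05)<.02)&(W[:,2]>-.01)
        if k.any():print(round(a,3),np.median(W[k,2]).round(4),end="; ")
    print()
E
python3 fit.py
```

```text
scene 734 pin off x,z [0.0002 0.0618] yaw -13.47 0.0021714470555770525
bar 334 [0.617 0.091 0.268] yaw -13.27 -0.05578065593081691 0.053144258584907934 [0.6164 0.0898 0.2678]
ramp y extent [-0.0801 -0.0785  0.0986  0.1001] z 0.04396146776792783
-0.02 0.0821; -0.01 0.0845; 0.0 0.0862; 0.01 0.0812; 0.02 0.0656; 0.03 0.0414; 0.04 0.0419; 0.05 0.0434; 0.06 0.0442; 0.07 0.0459; 0.08 0.0477; 0.09 0.0447; 0.1 0.04; 0.11 0.0377; 0.12 0.0428; 0.13 0.2763; 0.14 0.2724; 0.15 0.0282; 0.16 0.0498; 0.17 0.0109; 0.18 0.0121; 0.19 0.0124; 0.2 0.0141; 0.21 0.0537; 0.22 0.012; 
side 1422 pin off x,z [-0.0002  0.0627] yaw -13.53 0.0010743424231464526
bar 339 [0.608 0.099 0.273] yaw -13.87 -0.058870537049127925 0.05001799303042406 [0.6069 0.0943 0.2733]
ramp y extent [-0.0808 -0.0778  0.1009  0.1021] z 0.045153765080746366
-0.05 0.0006; -0.04 0.0108; -0.03 0.0316; -0.02 0.0781; -0.01 0.0862; 0.0 0.0876; 0.01 0.0847; 0.02 0.0779; 0.03 0.0437; 0.04 0.0433; 0.05 0.0445; 0.06 0.0455; 0.07 0.0466; 0.08 0.0479; 0.09 0.0458; 0.1 0.0407; 0.11 0.0376; 0.12 0.0454; 0.13 0.2693; 0.14 0.0551; 0.15 0.0601; 0.18 0.0837; 0.19 0.0716; 0.2 0.0593; 0.21 0.0192; 0.22 0.0129; 0.23 0.0125; 0.24 0.0085; 0.25 0.0006;
```

Emit:
arm_command(
  rows=[
    [0,0,0,0,-0.35,0],
    [0,0,0,0,-0.35,0],
  ],
  hand=8.8,
)

```text
time: 0.35
tcp_pos: [0.1957, 0.6463, 0.2392]
orientation: [179.9, 20.3, 163.1]
force: [0.3, -0.1, -0.3]
finger_gap: 0.0878
grip_force: 0.0
```

```bash
cat > g.py <<'E'
import numpy as np
from scipy.spatial.transform import Rotation as R
from plant import bot
O=np.array([.587,.0978,0]);YAW=-13.5
S=R.from_euler("z",YAW,degrees=True).as_matrix()
def go(x,y,z,rpy=(180,20,166.5)):
    """stand-frame target (mm) -> row in tool axes (cm, rad) from measured pose"""
    s=bot.get_state();T=R.from_euler("xyz",s["orientation"],degrees=True)
    w=O+S@(np.array([x,y,z])/1000)
    dp=T.inv().apply(w-s["tcp_pos"])*100
    rv=(T.inv()*R.from_euler("xyz",rpy,degrees=True)).as_rotvec()
    print((x,y,z),"row",dp.round(2),rv.round(3))
def where():
    s=bot.get_state();print("stand mm",((s["tcp_pos"]-O)@S*1000).round(1),s["orientation"].round(1),s["time"].round(2),s["force"].round(2),s["joint_pos"].round(1))
E
python3 -c "
from g import *
where();go(-180,-8,180)"
```

```text
Traceback (most recent call last):
  File "g.py", line 14, in where
    s=bot.get_state();print("stand mm",((s["tcp_pos"]-O)@S*1000).round(1),s["orientation"].round(1),s["time"].round(2),s["force"].round(2),s["joint_pos"].round(1))
                                                                                                    ^^^^^^^^^^^^^^^
AttributeError: 'float' object has no attribute 'round'
```

```bash
sed -i 's/s\["time"\].round(2)/round(s["time"],2)/' g.py
python3 -c "
from g import *
where();go(-180,-8,180)"
```

```text
stand mm [-508.5  441.9  239.2] [179.9  20.3 163.1] 0.35 [ 0.31 -0.14 -0.34] [ 81.   16.9  91.8 -20.9  75.1  14. ]
(-180, -8, 180) row [-31.18 -43.    17.81] [-0.019  0.006 -0.055]
```

Emit:
arm_command(
  rows=[
    [-31.2,-43,17.8,-0.019,0.006,-0.055],
    [-31.2,-43,17.8,-0.019,0.006,-0.055],
    [-31.2,-43,17.8,-0.019,0.006,-0.055],
    [-31.2,-43,17.8,-0.019,0.006,-0.055],
    [-31.2,-43,17.8,-0.019,0.006,-0.055],
  ],
)

```text
time: 0.98
tcp_pos: [0.3149, 0.3578, 0.2047]
orientation: [-179.9, 19.7, 166.6]
force: [0.7, -0.5, 0.1]
finger_gap: 0.088
grip_force: 0.0
```

```bash
python3 -c "
from g import *
where();go(-180,-8,180)"
```

```text
stand mm [-325.3  189.3  204.7] [-179.9   19.7  166.6] 0.97 [ 0.68 -0.54  0.11] [ 58.9  -9.2 123.3 -21.5  61.5  -8.2]
(-180, -8, 180) row [-12.8  -19.76   7.24] [-0.    -0.005  0.002]
```

Emit:
arm_command(
  rows=[
    [-12.8,-19.8,7.2,0,-0.005,0],
    [-12.8,-19.8,7.2,0,-0.005,0],
    [-12.8,-19.8,7.2,0,-0.005,0],
    [-12.8,-19.8,7.2,0,-0.005,0],
    [-12.8,-19.8,7.2,0,-0.005,0],
  ],
)

```text
time: 1.6
tcp_pos: [0.4098, 0.1286, 0.1798]
orientation: [-179.9, 20.0, 166.0]
force: [0.1, 0.6, -0.9]
finger_gap: 0.0883
grip_force: 0.0
```

Run:
```python
from g import *
from h import *
where();go(-175,-8,46)
c=bot.read_camera("wrist");cv2.imwrite("pics/w1.png",cv2.resize(c["color"][:,:,::-1],None,fx=1.42,fy=1.42))
```

```text
stand mm [-179.5  -11.4  179.8] [-179.9   20.   166. ] 1.6 [ 0.13  0.58 -0.91] [ 23.6 -20.8 134.7 -15.6  51.2 -44.1]
(-175, -8, 46) row [ 4.14  0.37 12.73] [-0.005 -0.001 -0.008]
```

View pics/w1.png

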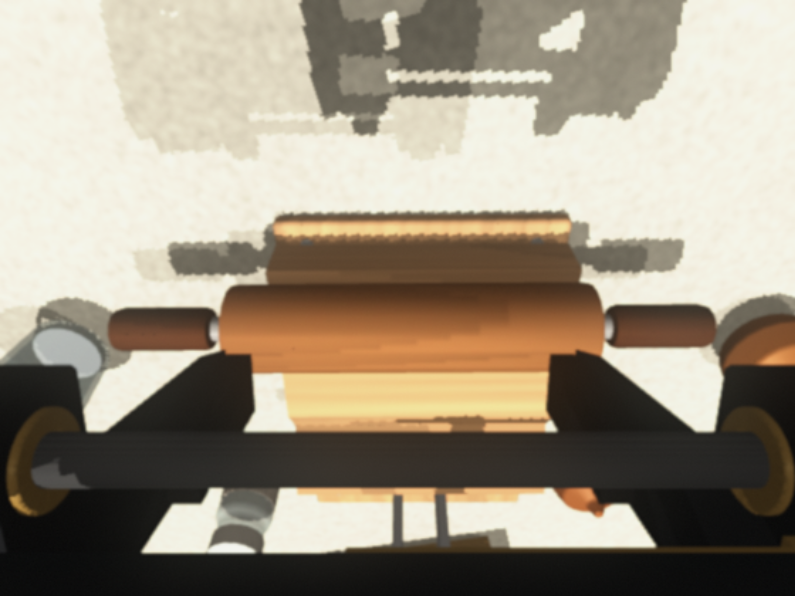

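The wrist view looks back towards the robot. The lip is at row 227, the pin barrel spans columns 220-604 at row 325, and both fingers are parallel to it. I'll check the pin's position relative to the tool using wrist depth.

```bash
cat >> g.py <<'E'
def wcloud():
    s=bot.get_state();c=bot.read_camera("wrist");K=c["mtx"];v,u=np.mgrid[:420,:560];z=c["range_z"]
    P=np.stack([(u-K[0,2])/K[0,0]*z,(v-K[1,2])/K[1,1]*z,z],-1);H=c["hand_eye"]
    P=P@H[:3,:3].T+H[:3,3]
    W=R.from_euler("xyz",s["orientation"],degrees=True).apply(P.reshape(-1,3))+s["tcp_pos"]
    return ((W-O)@S*1000).reshape(420,560,3),z>0,c
def pinfit(W,x0,z0):
    from scipy.optimize import least_squares
    P=W[(np.hypot(W[:,0]-x0,W[:,2]-z0)<35)&(W[:,2]>z0-8)&(abs(W[:,1])<80)]
    f=lambda p:np.hypot(P[:,0]-p[0]-p[2]*P[:,1],P[:,2]-p[1])-25
    r=least_squares(f,[x0,z0,0],loss="soft_l1",f_scale=2)
    print("pin x,z,yaw(rad)",r.x.round(3),len(P),np.std(r.fun).round(2))
E
python3 - <<'E'
from g import *
W,ok,c=wcloud();Q=W[ok];pinfit(Q,-109,62)
print("cam in tool",c["hand_eye"][:3,3])
k=(abs(Q[:,0]+50)<12)&(abs(Q[:,2]-44)<6)&(abs(Q[:,1])<110);print("ramp y",np.percentile(Q[k,1],[.5,99.5]),len(Q[k]))
k=(abs(Q[:,0]+109)<12)&(Q[:,2]>78)&(Q[:,2]<92)&(abs(Q[:,1])<130);print("barrel y",np.percentile(Q[k,1],[.5,99.5]))
k=(abs(Q[:,0]+130)<20)&(Q[:,2]>36)&(Q[:,2]<50)&(abs(Q[:,1])<70)
for a in range(-150,-120,3):
    j=k&(abs(Q[:,0]-a)<1.5); print(a,np.median(Q[j,2]).round(1) if j.any() else None,end=";")
go(-175,-8,46)
E
```

```text
pin x,z,yaw(rad) [-1.09252e+02  6.07590e+01 -2.00000e-03] 13060 0.6
cam in tool [ 0.06598191 -0.00031763 -0.14498848]
ramp y [-88.30579389  84.95385159] 3240
barrel y [-103.46855705   90.66592871]
-150 None;-147 None;-144 None;-141 None;-138 None;-135 39.4;-132 41.3;-129 41.4;-126 41.2;-123 None;(-175, -8, 46) row [ 4.04 -0.03 12.83] [-0.001 -0.001 -0.002]
```

Emit:
arm_command(
  rows=[
    [2,0,6.4,0,0,0],
    [4,0,12.8,0,0,0],
    [4,0,12.8,0,0,0],
    [4,0,12.8,0,0,0],
  ],
)

```text
time: 2.2
tcp_pos: [0.4154, 0.1334, 0.0471]
orientation: [-179.9, 20.0, 166.8]
force: [-0.5, -0.4, -0.1]
finger_gap: 0.0881
grip_force: 0.0
```

```bash
python3 -c "
from g import *
where();go(-142,-7,45)"
```

```text
stand mm [-175.2   -5.5   47.1] [-179.9   20.   166.8] 2.2 [-0.46 -0.45 -0.12] [ 23.8  -7.5 141.2 -22.8  32.2 -35.1]
(-142, -7, 45) row [-3.04 -0.16  1.33] [ 0.    -0.001  0.004]
```

Emit:
arm_command(
  rows=[
    [-1.5,-0.1,0.7,0,0,0],
    [-3,-0.1,1.3,0,0,0.003],
    [-3,-0.1,1.3,0,0,0.003],
    [-3,-0.1,1.3,0,0,0.003],
  ],
)

```text
time: 2.7
tcp_pos: [0.4476, 0.123, 0.0453]
orientation: [180.0, 20.0, 166.3]
force: [-0.1, 0.0, -0.2]
finger_gap: 0.0878
grip_force: 0.0
```

```bash
python3 -c "
from g import *
where();[go(x,-7,45+ (x+138)*.1228) for x in (-138,-125,-110,-90,-70,-55,-50,-46)]
W,ok,c=wcloud();pinfit(W[ok],-109,62)"
```

```text
stand mm [-141.4   -8.1   45.3] [180.   20.  166.3] 2.7 [-0.15  0.01 -0.16] [ 20.3  -4.2 138.7 -22.   30.6 -38.4]
(-138, -7, 45.0) row [-0.31  0.11  0.15] [-0.     0.001 -0.003]
(-125, -7, 46.5964) row [-1.59  0.11  0.44] [-0.     0.001 -0.003]
(-110, -7, 48.4384) row [-3.06  0.12  0.78] [-0.     0.001 -0.003]
(-90, -7, 50.8944) row [-5.02  0.12  1.24] [-0.     0.001 -0.003]
(-70, -7, 53.3504) row [-6.99  0.13  1.69] [-0.     0.001 -0.003]
(-55, -7, 55.1924) row [-8.46  0.13  2.03] [-0.     0.001 -0.003]
(-50, -7, 55.8064) row [-8.95  0.13  2.14] [-0.     0.001 -0.003]
(-46, -7, 56.2976) row [-9.34  0.14  2.24] [-0.     0.001 -0.003]
pin x,z,yaw(rad) [-109.129   60.441    0.   ] 14008 1.06
```

Emit:
arm_command(
  rows=[
    [-0.3,0.1,0.15,0,0,0],
    [-0.6,0.1,0.2,0,0,0],
    [-0.9,0.1,0.28,0,0,0],
    [-1.2,0.1,0.35,0,0,0],
    [-1.6,0.1,0.44,0,0,0],
  ],
)

```text
time: 3.38
tcp_pos: [0.4633, 0.1203, 0.046]
orientation: [-180.0, 20.0, 166.4]
force: [-4.0, 0.8, 1.7]
finger_gap: 0.0879
grip_force: 1.6
```

Run:
```python
from g import *
where();[go(x,-7,45+ (x+138)*.1228) for x in (-110,-90,-70)]
W,ok,c=wcloud();pinfit(W[ok],-95,63)
import cv2;cv2.imwrite("pics/w2.png",c["color"][:,:,::-1])
```

```text
stand mm [-125.5   -7.    46. ] [-180.    20.   166.4] 3.38 [-3.98  0.84  1.7 ] [ 19.1  -2.7 137.1 -21.4  30.3 -40.2]
(-110, -7, 48.4384) row [-1.54  0.    0.3 ] [-0.001 -0.    -0.002]
(-90, -7, 50.8944) row [-3.51  0.01  0.75] [-0.001 -0.    -0.002]
(-70, -7, 53.3504) row [-5.47  0.01  1.2 ] [-0.001 -0.    -0.002]
pin x,z,yaw(rad) [-95.315  62.201   0.   ] 14730 1.12
```

View pics/w2.png

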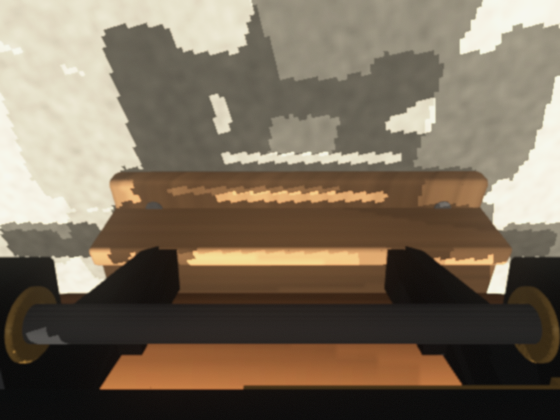

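The pin moved up with the fingers to x -95. The push force of about 4 N is high for free rolling, so I'll check from the barrel's grain that it is actually turning.

```bash
cat > rot.py <<'E'
from g import *
import cv2
def unwrap(img,c,tcp_s,rpy,px,pz,ph,y):
    T=R.from_euler("xyz",rpy,degrees=True).as_matrix()
    A,Y=np.meshgrid(ph,y,indexing="ij")
    W=np.stack([px+25*np.cos(A),Y,pz+25*np.sin(A)],-1).reshape(-1,3)/1000
    W=W@S.T+O;t=O+S@(np.array(tcp_s)/1000)
    P=(W-t)@T;H=c["hand_eye"];C=(P-H[:3,3])@H[:3,:3];uv=C@c["mtx"].T;uv=uv[:,:2]/uv[:,2:]
    uv=uv.astype(np.float32).reshape(A.shape+(2,))
    return cv2.remap(img,uv[...,0],uv[...,1],1),uv
if __name__=="__main__":
    c=bot.read_camera("wrist")
    w1=cv2.resize(cv2.imread("pics/w1.png"),(560,420),interpolation=cv2.INTER_AREA);w2=cv2.imread("pics/w2.png")
    ph=np.deg2rad(np.arange(40,181,2));y=np.arange(-95,85,1.)
    a,u1=unwrap(w1,c,[-179.5,-11.4,179.8],[-179.9,20,166],-109.2,61,ph,y)
    b,u2=unwrap(w2,c,[-125.5,-7,46],[-180,20,166.4],-95.3,62.2,ph,y)
    print("rows w1",u1[::10,90,1].round(),"rows w2",u2[::10,90,1].round())
    cv2.imwrite("pics/unw.png",cv2.resize(np.vstack([a[::-1],b[::-1]]),None,fx=4,fy=4))
E
python3 rot.py
```

```text
rows w1 [262. 261. 255. 246. 235. 223. 212. 204.] rows w2 [410. 416. 413. 401. 381. 357. 332. 311.]
```

View pics/unw.png

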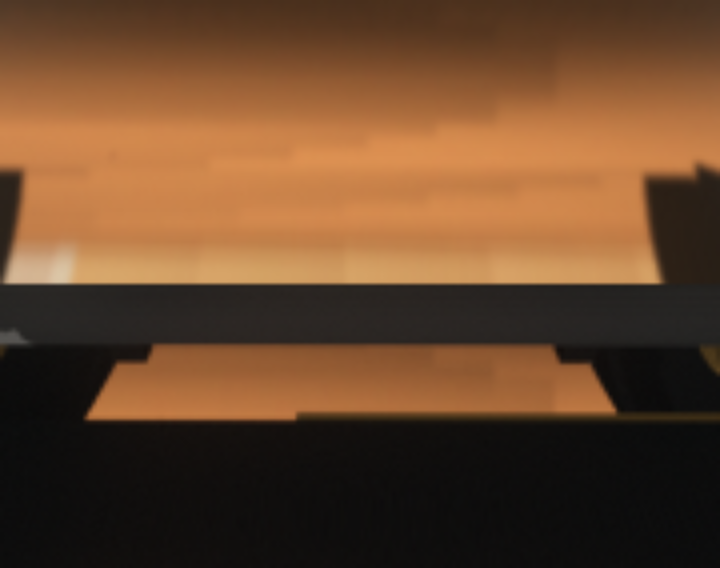

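Inconclusive: that edge could be a shadow. I'll lean the fingers further, to 30°, while pushing on, so the finger slips on the pin and the pin turns.

Run:
```python
from g import *
where();go(-110,-7,46,(180,30,166.5));go(-100,-7,47.5,(180,30,166.5))
for n in ("side","scene"):
    c=bot.read_camera(n);np.save(n+"_A.npy",c["color"])
```

```text
stand mm [-124.7   -6.7   46.5] [180.   20.1 166.4] 3.48 [ 0.18 -0.38  0.98] [ 19.1  -2.7 137.1 -21.5  30.3 -40.1]
(-110, -7, 46) row [-1.36 -0.03  0.55] [-0.    -0.174 -0.002]
(-100, -7, 47.5) row [-2.35 -0.03  0.75] [-0.    -0.174 -0.002]
```

Emit:
arm_command(
  rows=[
    [-0.4,0,0.15,0,-0.05,0],
    [-0.8,0,0.3,0,-0.1,0],
    [-1.2,0,0.45,0,-0.15,0],
    [-1.7,0,0.62,0,-0.174,0],
    [-2.3,0,0.75,0,-0.174,0],
  ],
)

```text
time: 4.2
tcp_pos: [0.4859, 0.1146, 0.0462]
orientation: [-180.0, 29.9, 166.5]
force: [-2.8, 0.5, -0.1]
finger_gap: 0.0883
grip_force: 0.8
```

Run:
```python
from g import *
import cv2
where()
f=lambda x:go(x,-7,47.5+(x+100)*.1228,(180,30,166.5))
[f(x) for x in(-90,-80,-70,-60,-55,-50,-46,-42)]
W,ok,c=wcloud();pinfit(W[ok],-73,65)
a=np.load("side_A.npy");c=bot.read_camera("side");np.save("side_B.npy",c["color"])
d=[cv2.resize(i[205:325,215:315,::-1],(400,480),interpolation=2) for i in(a,c["color"])]
cv2.imwrite("pics/ab.png",np.hstack(d))
```

```text
stand mm [-102.2   -7.2   46.2] [-180.    29.9  166.5] 4.2 [-2.75  0.48 -0.08] [ 21.7  -2.4 140.5 -46.1  23.6 -14.9]
(-90, -7, 48.728) row [-1.18  0.02  0.39] [-0.001 -0.002 -0.   ]
(-80, -7, 49.956) row [-2.11  0.02  0.78] [-0.001 -0.002 -0.   ]
(-70, -7, 51.184) row [-3.04  0.02  1.17] [-0.001 -0.002 -0.   ]
(-60, -7, 52.412) row [-3.97  0.03  1.57] [-0.001 -0.002 -0.   ]
(-55, -7, 53.026) row [-4.43  0.03  1.76] [-0.001 -0.002 -0.   ]
(-50, -7, 53.64) row [-4.9   0.03  1.96] [-0.001 -0.002 -0.   ]
(-46, -7, 54.1312) row [-5.27  0.03  2.11] [-0.001 -0.002 -0.   ]
(-42, -7, 54.6224) row [-5.64  0.03  2.27] [-0.001 -0.002 -0.   ]
pin x,z,yaw(rad) [-7.3835e+01  6.5040e+01 -1.0000e-03] 14266 0.91
```

View pics/ab.png

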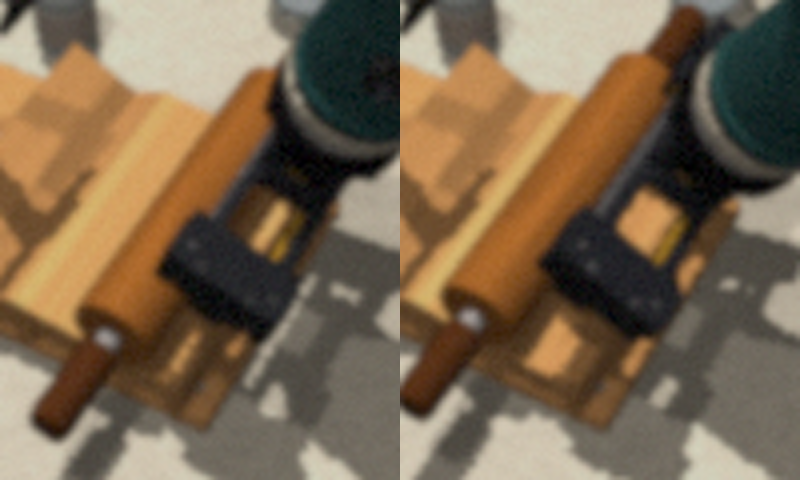

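Emit:
arm_command(
  rows=[
    [-0.7,0,0.24,0,0,0],
    [-1.3,0,0.45,0,0,0],
    [-1.9,0,0.69,0,0,0],
    [-2.5,0,0.94,0,0,0],
    [-3.04,0,1.17,0,0,0],
  ],
)

```text
time: 4.92
tcp_pos: [0.5186, 0.1069, 0.052]
orientation: [180.0, 30.0, 166.4]
force: [-2.3, 1.0, 0.5]
finger_gap: 0.0882
grip_force: 0.7
```

Run:
```python
from g import *
where()
f=lambda x:go(x,-7,47.5+(x+100)*.1228,(180,30,166.5))
[f(x) for x in(-60,-55,-50,-46,-42)]
W,ok,c=wcloud();pinfit(W[ok],-42,68)
```

```text
stand mm [-68.7  -7.1  52. ] [180.   30.  166.4] 4.92 [-2.29  1.01  0.53] [ 1.880e+01 -1.000e-01  1.374e+02 -4.400e+01  2.270e+01 -1.950e+01]
(-60, -7, 52.412) row [-0.77  0.01  0.4 ] [-0.001 -0.001 -0.002]
(-55, -7, 53.026) row [-1.24  0.01  0.6 ] [-0.001 -0.001 -0.002]
(-50, -7, 53.64) row [-1.7   0.01  0.79] [-0.001 -0.001 -0.002]
(-46, -7, 54.1312) row [-2.07  0.01  0.95] [-0.001 -0.001 -0.002]
(-42, -7, 54.6224) row [-2.44  0.01  1.11] [-0.001 -0.001 -0.002]
pin x,z,yaw(rad) [-39.472  69.179   0.   ] 15448 1.5
```

Emit:
arm_command(
  rows=[
    [-0.4,0,0.2,0,0,0],
    [-0.8,0,0.4,0,0,0],
    [-1.1,0,0.55,0,0,0],
    [-1.4,0,0.68,0,0,0],
    [-1.7,0,0.79,0,0,0],
  ],
)

```text
time: 5.6
tcp_pos: [0.5365, 0.1027, 0.0537]
orientation: [180.0, 30.0, 166.4]
force: [-0.3, 0.1, 0.1]
finger_gap: 0.0879
grip_force: 0.0
```

Run:
```python
from g import *
where()
f=lambda x:go(x,-7,47.5+(x+100)*.1228,(180,30,166.5))
[f(x) for x in(-50,-46,-42,-38)]
W,ok,c=wcloud();pinfit(W[ok],-20,72)
```

```text
stand mm [-50.2  -7.   53.7] [180.   30.  166.4] 5.6 [-0.26  0.12  0.11] [ 17.4   1.3 135.7 -42.9  22.2 -21.8]
(-50, -7, 53.64) row [-0.02  0.    0.02] [-0.001 -0.    -0.002]
(-46, -7, 54.1312) row [-0.39  0.    0.17] [-0.001 -0.    -0.002]
(-42, -7, 54.6224) row [-0.76  0.    0.33] [-0.001 -0.    -0.002]
(-38, -7, 55.1136) row [-1.13  0.    0.49] [-0.001 -0.    -0.002]
pin x,z,yaw(rad) [-20.976  71.208  -0.   ] 14337 0.87
```

Emit:
arm_command(
  rows=[
    [-0.2,0,0.1,0,0,0],
    [-0.4,0,0.17,0,0,0],
    [-0.4,0,0.17,0,0,0],
    [-0.4,0,0.17,0,0,0],
  ],
)

```text
time: 6.15
tcp_pos: [0.5404, 0.1017, 0.0541]
orientation: [180.0, 30.0, 166.4]
force: [0.6, -0.8, 0.2]
finger_gap: 0.0878
grip_force: 0.0
```

Run:
```python
from g import *
where()
W,ok,c=wcloud();pinfit(W[ok],0,64);pinfit(W[ok],-17,72)
go(-120,-7,85,(180,20,166.5))
```

```text
stand mm [-46.2  -7.1  54.1] [180.   30.  166.4] 6.15 [ 0.56 -0.77  0.23] [ 17.1   1.7 135.3 -42.6  22.1 -22.4]
pin x,z,yaw(rad) [ 3.45e-01  6.24e+01 -2.00e-03] 13583 0.61
pin x,z,yaw(rad) [ 1.7000e-02  6.2147e+01 -2.0000e-03] 13750 2.68
(-120, -7, 85) row [ 4.84  0.   -6.36] [-0.001  0.174 -0.002]
```

The pin is seated at x 0.3 mm and is free. Retreating.

Emit:
arm_command(
  rows=[
    [2.4,0,-3.2,0,0.08,0],
    [4.8,0,-6.4,0,0.174,0],
    [4.8,0,-6.4,0,0.174,0],
    [4.8,0,-6.4,0,0.174,0],
  ],
)

```text
time: 6.7
tcp_pos: [0.4694, 0.1188, 0.0855]
orientation: [-180.0, 20.1, 166.4]
force: [0.6, -0.1, 0.1]
finger_gap: 0.088
grip_force: 0.0
```

Run:
```python
from g import *
where()
go(-120,34,240,(180,0,166.5));go(-120,34,370,(180,0,76.5))
```

```text
stand mm [-119.3   -7.    85.5] [-180.    20.1  166.4] 6.7 [ 0.64 -0.1   0.14] [ 18.6  -6.4 135.1 -18.4  35.5 -44.2]
(-120, 34, 240) row [ -5.23   4.1  -14.53] [-0.     0.351 -0.001]
(-120, 34, 370) row [ -9.7    4.1  -26.74] [0.275 0.275 1.552]
```

Emit:
arm_command(
  rows=[
    [-2.6,2,-6,0,0.17,0],
    [-5.2,4.1,-12,0,0.35,0],
    [-7.5,4.1,-20,0.1,0.33,0.3],
    [-9.7,4.1,-26.7,0.2,0.3,0.6],
    [-9.7,4.1,-26.7,0.275,0.275,0.9],
  ],
)

```text
time: 7.32
tcp_pos: [0.4799, 0.1584, 0.3716]
orientation: [-176.4, 3.0, 134.1]
force: [0.1, -0.1, -0.5]
finger_gap: 0.0878
grip_force: 0.0
```

Run:
```python
from g import *
where()
go(0,34,370,(180,0,76.5))
```

```text
stand mm [-118.3   33.9  371.6] [-176.4    3.   134.1] 7.33 [ 0.11 -0.15 -0.53] [ 18.3  -5.3 100.3  -4.3  86.9 -25.4]
(0, 34, 370) row [-9.96  6.38  0.29] [-0.03   0.08   1.003]
```

Emit:
arm_command(
  rows=[
    [-5,3.2,0.2,0,0.04,0.18],
    [-10,6.4,0.3,0,0.05,0.36],
    [-10,6.4,0.3,-0.01,0.06,0.54],
    [-10,6.4,0.3,-0.02,0.07,0.72],
    [-10,6.4,0.3,-0.03,0.08,0.9],
  ],
)

```text
time: 7.95
tcp_pos: [0.5951, 0.131, 0.3649]
orientation: [-179.4, -0.0, 82.4]
force: [-0.1, 0.7, 0.7]
finger_gap: 0.0881
grip_force: 0.0
```

Emit:
arm_command(
  rows=[
    [0,0,0,0,0,0.1],
    [0,0,0,0,0,0.1],
  ],
)

```text
time: 8.2
tcp_pos: [0.5946, 0.1313, 0.3657]
orientation: [-179.5, 0.0, 77.1]
force: [0.0, 0.1, -0.4]
finger_gap: 0.0881
grip_force: 0.0
```

Run:
```python
from g import *
import cv2
where()
W,ok,c=wcloud();cv2.imwrite("pics/w3.png",c["color"][:,:,::-1])
Q=W[ok]
pinfit(Q,0,63)
k=(Q[:,2]>245)&(Q[:,2]<300)&(abs(Q[:,1])<75)&(Q[:,0]>-40)&(Q[:,0]<60);B=Q[k];print(len(B),B.min(0),B.max(0))
for y in range(-50,60,10):
    j=abs(B[:,1]-y)<5
    if j.sum()>5:print(y,"x",np.percentile(B[j,0],[2,50,98]).round(1),"z",np.percentile(B[j,2],[2,50,98]).round(1))
```

```text
stand mm [ -0.5  34.3 365.7] [-179.5    0.    77.1] 8.2 [ 0.03  0.15 -0.4 ] [10.   5.4 90.1  0.2 85.  22.9]
pin x,z,yaw(rad) [ 5.9000e-02  6.2454e+01 -1.0000e-03] 4594 0.71
2814 [ 15.5595747  -32.69501751 245.00104123] [ 40.80850521  56.17829722 279.09451789]
-30 x [15.9 21.8 29.3] z [270.1 275.5 277.2]
-20 x [15.7 21.7 28.9] z [271.  275.6 277.3]
-10 x [16.1 22.7 37.6] z [250.6 275.5 277.7]
0 x [15.8 25.1 39.8] z [246.7 274.3 277.3]
10 x [16.1 25.3 39.3] z [246.3 274.4 277.2]
20 x [15.9 22.2 28.9] z [270.4 275.7 277.8]
30 x [15.7 21.8 28.8] z [270.8 275.7 277.7]
40 x [16.  22.1 29. ] z [270.7 275.6 277.8]
50 x [15.8 21.8 28.7] z [270.9 275.7 277.7]
```

View pics/w3.png

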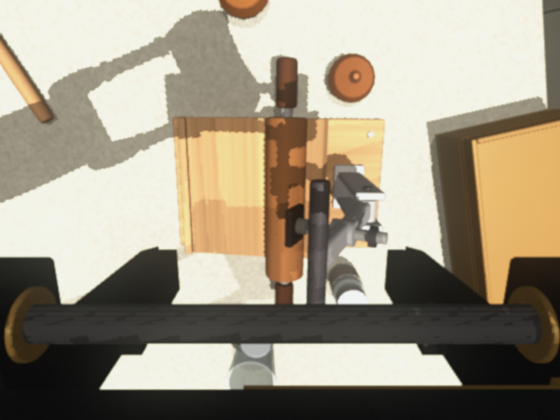

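The wrist view shows the pin lying in the vee (column 285) and the crossbar running vertically at column 318. The depth gives the bar axis at x 22.4, z 270.5 mm, which puts the arm 1.138 rad above level. Descending to grip at y +34.

Run:
```python
from g import *
go(22.4,34,251.5,(180,0,76.5))
```

```text
(22.4, 34, 251.5) row [-0.08  2.41 11.42] [-0.009  0.     0.012]
```

Emit:
arm_command(
  rows=[
    [0,2.4,2,-0.009,0,0.012],
    [0,2.4,7,-0.009,0,0.012],
    [-0.08,2.4,11.4,-0.009,0,0.012],
    [-0.08,2.4,11.4,-0.009,0,0.012],
    [-0.08,2.4,11.4,-0.009,0,0.012],
  ],
  hand=5,
)

```text
time: 8.88
tcp_pos: [0.6174, 0.1264, 0.2548]
orientation: [179.9, -0.1, 76.5]
force: [-0.5, 1.0, 0.6]
finger_gap: 0.05
grip_force: 0.0
```

Run:
```python
from g import *
where();go(22.4,34,251.5,(180,0,76.5))
```

```text
stand mm [ 22.8  34.9 254.8] [ 1.799e+02 -1.000e-01  7.650e+01] 8.88 [-0.49  0.96  0.6 ] [ 9.3  9.7 96.8  0.1 73.4 22.8]
(22.4, 34, 251.5) row [-0.09 -0.04  0.33] [ 0.002 -0.002 -0.001]
```

Emit:
arm_command(
  rows=[
    [-0.1,-0.04,0.3,0,0,0],
    [-0.1,-0.04,0.3,0,0,0],
    [-0.1,-0.04,0.3,0,0,0],
    [-0.1,-0.04,0.3,0,0,0],
    [-0.1,-0.04,0.3,0,0,0],
  ],
  hand=0,
  force=30,
)

```text
time: 9.5
tcp_pos: [0.6176, 0.1252, 0.2512]
orientation: [179.7, -0.1, 76.4]
force: [5.7, -0.7, -0.9]
finger_gap: 0.012
grip_force: 29.6
```

```bash
cat >> g.py <<'E'
def arc(ths,xh=85,zh=135,r=150,y=34,d=19):
    for t in ths:
        print(t,end=" ");go(xh-r*np.cos(t),y,zh+r*np.sin(t)-d,(180,0,76.5))
E
python3 - <<'E'
from g import *
where();arc([1.138,1.08,1.02,.96,.9,.85])
E
```

```text
stand mm [ 23.4  33.8 251.2] [ 1.797e+02 -1.000e-01  7.640e+01] 9.5 [ 5.73 -0.69 -0.87] [ 9.2  9.7 97.1  0.  72.9 22.8]
1.138 (np.float64(22.088359817447596), 34, np.float64(252.1694735597559)) row [ 0.02 -0.13 -0.1 ] [ 0.005 -0.002 -0.001]
1.08 (np.float64(14.300745373939009), 34, np.float64(248.29367103274217)) row [ 0.02 -0.91  0.28] [ 0.005 -0.002 -0.001]
1.02 (np.float64(6.495107312252571), 34, np.float64(243.81620329240445)) row [ 0.02 -1.69  0.73] [ 0.005 -0.002 -0.001]
0.96 (np.float64(-1.027997910868507), 34, np.float64(238.87873524514976)) row [ 0.02 -2.44  1.22] [ 0.005 -0.002 -0.001]
0.9 (np.float64(-8.241495240599662), 34, np.float64(233.4990364441225)) row [ 0.01 -3.17  1.75] [ 0.005 -0.002 -0.001]
0.85 (np.float64(-13.997471882747334), 34, np.float64(228.6920607710439)) row [ 0.01 -3.75  2.23] [ 0.005 -0.002 -0.001]
```

Emit:
arm_command(
  rows=[
    [0,-0.9,0.28,0,0,0],
    [0,-1.7,0.73,0,0,0],
    [0,-2.44,1.22,0,0,0],
    [0,-3.17,1.75,0,0,0],
    [0,-3.75,2.23,0,0,0],
  ],
)

```text
time: 10.12
tcp_pos: [0.5855, 0.1331, 0.2309]
orientation: [179.1, -0.2, 76.4]
force: [15.6, -5.4, -0.9]
finger_gap: 0.0125
grip_force: 29.7
```

Run:
```python
from g import *
where();arc([.85,.79,.73,.67,.61,.55])
```

```text
stand mm [ -9.7  33.9 230.9] [179.1  -0.2  76.4] 10.12 [15.61 -5.43 -0.94] [ 10.5   6.8 102.5  -0.2  69.7  24.2]
0.85 (np.float64(-13.997471882747334), 34, np.float64(228.6920607710439)) row [ 0.   -0.43  0.21] [ 0.016 -0.004 -0.001]
0.79 (np.float64(-20.57679734783541), 34, np.float64(222.55299086264117)) row [ 0.   -1.1   0.81] [ 0.016 -0.004 -0.001]
0.73 (np.float64(-26.776160351730567), 34, np.float64(216.0304452505547)) row [-0.   -1.73  1.46] [ 0.016 -0.004 -0.001]
0.67 (np.float64(-32.573249882127385), 34, np.float64(209.14789805548395)) row [-0.01 -2.32  2.13] [ 0.016 -0.004 -0.001]
0.61 (np.float64(-37.94720267682192), 34, np.float64(201.9301190150722)) row [-0.01 -2.87  2.85] [ 0.016 -0.004 -0.001]
0.55 (np.float64(-42.878678308925856), 34, np.float64(194.40308433959888)) row [-0.01 -3.38  3.59] [ 0.016 -0.004 -0.001]
```

Emit:
arm_command(
  rows=[
    [0,-0.8,0.4,0.01,0,0],
    [0,-1.4,1.1,0.016,0,0],
    [0,-2,1.8,0.016,0,0],
    [0,-2.7,2.6,0.016,0,0],
    [0,-3.4,3.6,0.016,0,0],
  ],
)

```text
time: 10.75
tcp_pos: [0.5546, 0.1407, 0.1959]
orientation: [179.8, -0.3, 76.4]
force: [19.3, -7.6, -0.3]
finger_gap: 0.0123
grip_force: 30.0
```

Run:
```python
from g import *
where();arc([.55,.49,.43,.38,.33,.28])
```

```text
stand mm [-41.5  34.1 195.9] [179.8  -0.3  76.4] 10.75 [19.26 -7.62 -0.28] [1.170e+01 5.600e+00 1.077e+02 1.000e-01 6.640e+01 2.520e+01]
0.55 (np.float64(-42.878678308925856), 34, np.float64(194.40308433959888)) row [-0.01 -0.14  0.14] [ 0.004 -0.004 -0.001]
0.49 (np.float64(-47.34992879151821), 34, np.float64(186.59388322567372)) row [-0.02 -0.59  0.92] [ 0.004 -0.004 -0.001]
0.43 (np.float64(-51.34486245123276), 34, np.float64(178.5306203643816)) row [-0.02 -0.99  1.73] [ 0.004 -0.004 -0.001]
0.38 (np.float64(-54.29969533647653), 34, np.float64(171.6380704119474)) row [-0.02 -1.29  2.42] [ 0.004 -0.004 -0.001]
0.33 (np.float64(-56.906351529258046), 34, np.float64(164.60645425923025)) row [-0.03 -1.55  3.12] [ 0.004 -0.004 -0.001]
0.28 (np.float64(-59.15831574661564), 34, np.float64(157.45334728461705)) row [-0.03 -1.78  3.83] [ 0.004 -0.004 -0.001]
```

Emit:
arm_command(
  rows=[
    [0,0,0.4,0,0,0],
    [0,-0.2,1.1,0,0,0],
    [0,-0.6,1.7,0,0,0],
    [0,-0.9,2.4,0,0,0],
    [0,-1.2,3.1,0,0,0],
  ],
)

```text
time: 11.38
tcp_pos: [0.5411, 0.1441, 0.1657]
orientation: [180.0, -0.2, 76.5]
force: [11.0, -7.7, 6.0]
finger_gap: 0.0124
grip_force: 28.9
```

Run:
```python
from g import *
where();arc([.33,.28,.24,.2,.16,.12])
```

```text
stand mm [-55.5  34.3 165.7] [180.   -0.2  76.5] 11.38 [11.03 -7.71  5.99] [ 12.2   6.  110.7   0.2  63.2  25.7]
0.33 (np.float64(-56.906351529258046), 34, np.float64(164.60645425923025)) row [-0.03 -0.15  0.11] [ 0.001 -0.004 -0.001]
0.28 (np.float64(-59.15831574661564), 34, np.float64(157.45334728461705)) row [-0.03 -0.37  0.82] [ 0.001 -0.004 -0.001]
0.24 (np.float64(-60.70069622780446), 34, np.float64(151.65539396407019)) row [-0.04 -0.53  1.4 ] [ 0.001 -0.004 -0.001]
0.2 (np.float64(-62.00998667618623), 34, np.float64(145.80039961925917)) row [-0.04 -0.66  1.99] [ 0.001 -0.004 -0.001]
0.16 (np.float64(-63.084092506344035), 34, np.float64(139.8977309921369)) row [-0.04 -0.76  2.58] [ 0.001 -0.004 -0.001]
0.12 (np.float64(-63.92129537807995), 34, np.float64(133.9568310933379)) row [-0.04 -0.85  3.17] [ 0.001 -0.004 -0.001]
```

Emit:
arm_command(
  rows=[
    [0,0,0.6,0,0,0],
    [0,-0.1,1.2,0,0,0],
    [0,-0.2,1.7,0,0,0],
    [0,-0.3,2.2,0,0,0],
    [0,-0.35,2.6,0,0,0],
  ],
)

```text
time: 12.0
tcp_pos: [0.5347, 0.1456, 0.1389]
orientation: [-179.7, -0.2, 76.5]
force: [2.9, -4.3, 9.5]
finger_gap: 0.0122
grip_force: 28.8
```

Run:
```python
from g import *
import time
where();arc([.14,.12,.1,.08])
c=bot.read_camera("side");c2=bot.read_camera("scene")
where()
from h import *
W=(cloud(c)-O)@S*1000;Q=W[c["range_z"]>0]
k=(abs(Q[:,2]-160)<35)&(abs(Q[:,1])<60)&(abs(Q[:,0]+63)<14);print(len(Q[k]))
for y in (-45,-30,-20):
    j=k&(abs(Q[:,1]-y)<6)
    if j.any():print(y,np.percentile(Q[j],[5,50,95],axis=0).round(1).tolist())
```

```text
stand mm [-62.   34.2 138.9] [-179.7   -0.2   76.5] 12.0 [ 2.94 -4.33  9.55] [ 12.5   7.1 112.5   0.4  60.6  25.8]
0.14 (np.float64(-63.532399431895556), 34, np.float64(136.93146719663548)) row [-0.02 -0.15  0.2 ] [-0.006 -0.003 -0.001]
0.12 (np.float64(-63.92129537807995), 34, np.float64(133.9568310933379)) row [-0.03 -0.18  0.49] [-0.006 -0.003 -0.001]
0.1 (np.float64(-64.25062479170387), 34, np.float64(130.97501249702424)) row [-0.03 -0.22  0.79] [-0.006 -0.003 -0.001]
0.08 (np.float64(-64.5202559453929), 34, np.float64(127.98720409537592)) row [-0.03 -0.24  1.09] [-0.006 -0.003 -0.001]
stand mm [-62.1  34.2 138.4] [-179.6   -0.2   76.5] 12.1 [ 4.47 -4.04  5.51] [ 12.5   7.1 112.5   0.4  60.6  25.8]
128
```

Emit:
arm_command(
  rows=[
    [0,0,0.12,0,0,0],
    [0,0,0.24,0,0,0],
    [0,0,0.36,0,0,0],
    [0,0,0.48,0,0,0],
  ],
)

```text
time: 12.6
tcp_pos: [0.534, 0.1458, 0.134]
orientation: [-179.6, -0.2, 76.5]
force: [1.9, -3.2, 9.2]
finger_gap: 0.0123
grip_force: 28.8
```

Emit:
arm_command(
  rows=[
    [0,0,0.1,0,0,0],
    [0,0,0.2,0,0,0],
    [0,0,0.3,0,0,0],
  ],
)

```text
time: 12.98
tcp_pos: [0.5336, 0.1459, 0.1308]
orientation: [-179.5, -0.2, 76.5]
force: [0.8, -3.8, 8.8]
finger_gap: 0.0122
grip_force: 28.8
```

Emit:
arm_command(
  rows=[
    [0,0,0.1,0,0,0],
    [0,0,0.2,0,0,0],
  ],
)

```text
time: 13.22
tcp_pos: [0.5334, 0.1459, 0.1288]
orientation: [-179.5, -0.2, 76.5]
force: [0.4, -3.7, 9.5]
finger_gap: 0.0121
grip_force: 28.8
```

Emit:
arm_command(
  rows=[
    [0,0,0.1,0,0,0],
    [0,0,0.2,0,0,0],
  ],
)

```text
time: 13.48
tcp_pos: [0.5332, 0.146, 0.1267]
orientation: [-179.5, -0.2, 76.5]
force: [0.4, -3.7, 9.7]
finger_gap: 0.0124
grip_force: 28.8
```

Emit:
arm_command(
  rows=[
    [0,0,0.1,0,0,0],
    [0,0,0.2,0,0,0],
  ],
)

```text
time: 13.72
tcp_pos: [0.533, 0.146, 0.1246]
orientation: [-179.5, -0.2, 76.5]
force: [-0.7, -3.5, 10.1]
finger_gap: 0.0117
grip_force: 28.8
```

Emit:
arm_command(
  rows=[
    [0,0,0.1,0,0,0],
    [0,0,0.2,0,0,0],
  ],
)

```text
time: 13.98
tcp_pos: [0.5329, 0.146, 0.1225]
orientation: [-179.5, -0.2, 76.5]
force: [0.4, -3.5, 9.2]
finger_gap: 0.012
grip_force: 28.8
```

Emit:
arm_command(
  rows=[
    [0,0,0.1,0,0,0],
    [0,0,0.2,0,0,0],
  ],
)

```text
time: 14.22
tcp_pos: [0.5328, 0.146, 0.1205]
orientation: [-179.4, -0.2, 76.5]
force: [-1.0, -3.7, 9.7]
finger_gap: 0.0116
grip_force: 28.8
```

Emit:
arm_command(
  rows=[
    [0,0,0.1,0,0,0],
    [0,0,0.2,0,0,0],
  ],
)

```text
time: 14.48
tcp_pos: [0.5327, 0.146, 0.1185]
orientation: [-179.4, -0.2, 76.5]
force: [-1.3, -4.1, 10.4]
finger_gap: 0.0121
grip_force: 28.7
```

Emit:
arm_command(
  rows=[
    [0,0,0.1,0,0,0],
    [0,0,0.2,0,0,0],
  ],
)

```text
time: 14.72
tcp_pos: [0.5327, 0.1461, 0.117]
orientation: [-179.4, -0.1, 76.5]
force: [-2.4, -3.6, 13.6]
finger_gap: 0.0118
grip_force: 28.5
```

Touch felt around z 119: the force went from a baseline of about 9.6 N to 13.6 N. One more small step.

Emit:
arm_command(
  rows=[
    [0,0,0.1,0,0,0],
  ],
)

```text
time: 14.85
tcp_pos: [0.5327, 0.1461, 0.1162]
orientation: [-179.4, -0.2, 76.5]
force: [-2.7, -3.6, 15.0]
finger_gap: 0.0119
grip_force: 28.4
```

Run:
```python
from g import *
where()
```

```text
stand mm [-64.1  34.3 116.2] [-179.4   -0.2   76.5] 14.85 [-2.68 -3.55 14.97] [ 12.5   8.5 113.6   0.5  58.4  25.8]
```

Emit:
arm_command(
  rows=[
    [0,0,-0.05,0,0,0],
  ],
)

```text
time: 14.98
tcp_pos: [0.5326, 0.1461, 0.1162]
orientation: [-179.4, -0.2, 76.5]
force: [0.5, -1.9, 8.9]
finger_gap: 0.0116
grip_force: 28.9
```

Emit:
arm_command(
  rows=[
    [0,0,-0.05,0,0,0],
  ],
)

```text
time: 15.1
tcp_pos: [0.5327, 0.146, 0.1162]
orientation: [-179.4, -0.2, 76.5]
force: [1.3, -3.0, 6.3]
finger_gap: 0.0124
grip_force: 29.1
```

Emit:
arm_command(
  rows=[
    [0,0,0,0,0,0],
    [0,0,0,0,0,0],
    [0,0,0,0,0,0],
    [0,0,0,0,0,0],
  ],
  hand=5,
)

```text
time: 15.6
tcp_pos: [0.5298, 0.1464, 0.113]
orientation: [-179.1, -0.1, 76.4]
force: [0.4, -0.2, -0.1]
finger_gap: 0.049
grip_force: 0.0
```

Emit:
arm_command(
  rows=[
    [0,0.3,-3,0,0,0],
    [0,0.3,-8,0,0,0],
    [0,0.3,-14,0,0,0],
    [0,0.3,-20,0,0,0],
    [0,0.3,-20,0,0,0],
  ],
)

```text
time: 16.23
tcp_pos: [0.5391, 0.1454, 0.3203]
orientation: [-179.7, -0.4, 76.4]
force: [-0.3, -0.3, 0.8]
finger_gap: 0.05
grip_force: 0.0
```

Run:
```python
from g import *
import cv2
where()
W,ok,c=wcloud();cv2.imwrite("pics/w4.png",c["color"][:,:,::-1])
Q=W[ok]
k=(Q[:,2]>115)&(Q[:,2]<165)&(abs(Q[:,1])<75)&(abs(Q[:,0]+64)<15);B=Q[k]
for y in (-40,-25,25,40):
    j=abs(B[:,1]-y)<5
    if j.sum()>5:print(y,"x",np.percentile(B[j,0],[2,50,98]).round(1),"z",np.percentile(B[j,2],[2,50,98]).round(1))
P=Q[(abs(Q[:,1]-50)<30)|(abs(Q[:,1]+55)<25)];pinfit(P,0,63)
```

```text
stand mm [-57.7  35.1 320.3] [-179.7   -0.4   76.4] 16.23 [-0.35 -0.3   0.76] [1.220e+01 1.000e-01 1.002e+02 5.000e-01 7.970e+01 2.570e+01]
-40 x [-71.2 -64.5 -58. ] z [136.8 142.3 144.6]
-25 x [-71.1 -64.5 -58. ] z [137.2 142.3 144.1]
25 x [-71.6 -64.7 -58. ] z [136.6 142.5 144.5]
40 x [-71.4 -64.6 -58. ] z [136.6 142.4 144.4]
pin x,z,yaw(rad) [ 3.5500e-01  6.2555e+01 -2.0000e-03] 4032 0.68
```

View pics/w4.png

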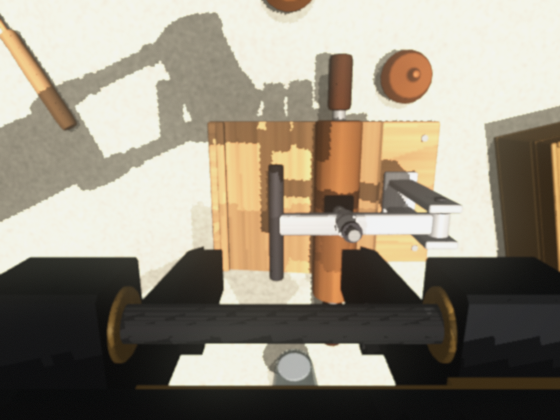

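The view shows the clamp arm level over the pin, with the crossbar at column 276 and the foot on the barrel at (340,215). Releasing may have let the bar rise slightly. I'll check the press by pushing down on the bar with closed fingertips: at 9 N on the foot it should not move until about 14.5 N.

Run:
```python
from g import *
go(-64.5,34,152,(180,0,76.5))
```

```text
(-64.5, 34, 152) row [-0.11 -0.38 16.47] [-0.01  -0.005 -0.001]
```

Emit:
arm_command(
  rows=[
    [-0.1,-0.4,4,-0.01,0,0],
    [-0.1,-0.4,9,-0.01,0,0],
    [-0.1,-0.4,14,-0.01,0,0],
    [-0.1,-0.4,16.2,-0.01,0,0],
    [-0.1,-0.4,16.2,-0.01,0,0],
  ],
  hand=0,
)

```text
time: 16.9
tcp_pos: [0.5268, 0.1448, 0.1476]
orientation: [-179.3, 0.1, 76.4]
force: [-0.4, 0.0, 1.2]
finger_gap: 0.0023
grip_force: 0.0
```

Emit:
arm_command(
  rows=[
    [0,0,0.2,0,0,0],
    [0,0,0.4,0,0,0],
    [0,0,0.6,0,0,0],
  ],
)

```text
time: 17.27
tcp_pos: [0.53, 0.1456, 0.1462]
orientation: [-179.8, -0.1, 76.4]
force: [0.1, 0.1, 0.1]
finger_gap: 0.0002
grip_force: 0.0
```

Emit:
arm_command(
  rows=[
    [0,0,0.1,0,0,0],
    [0,0,0.2,0,0,0],
  ],
)

```text
time: 17.52
tcp_pos: [0.5297, 0.1455, 0.1437]
orientation: [-179.7, -0.1, 76.4]
force: [0.3, 0.1, 0.6]
finger_gap: 0.0004
grip_force: 0.7
```

Emit:
arm_command(
  rows=[
    [0,0,0.1,0,0,0],
  ],
)

```text
time: 17.65
tcp_pos: [0.5297, 0.1456, 0.1435]
orientation: [-179.7, -0.1, 76.4]
force: [-3.2, -0.1, 8.6]
finger_gap: 0.0005
grip_force: 4.5
```

Emit:
arm_command(
  rows=[
    [0,0,0.03,0,0,0],
  ],
)

```text
time: 17.77
tcp_pos: [0.5297, 0.1456, 0.1435]
orientation: [-179.7, -0.1, 76.4]
force: [-4.2, -0.7, 7.9]
finger_gap: 0.0005
grip_force: 4.0
```

Emit:
arm_command(
  rows=[
    [0,0,0.03,0,0,0],
  ],
)

```text
time: 17.9
tcp_pos: [0.5298, 0.1456, 0.1435]
orientation: [-179.7, -0.1, 76.4]
force: [-3.8, -0.7, 9.2]
finger_gap: 0.0007
grip_force: 4.7
```

Emit:
arm_command(
  rows=[
    [0,0,0.05,0,0,0],
  ],
)

```text
time: 18.02
tcp_pos: [0.5298, 0.1456, 0.1434]
orientation: [-179.7, -0.1, 76.4]
force: [-4.8, -1.0, 12.0]
finger_gap: 0.0001
grip_force: 6.2
```

Emit:
arm_command(
  rows=[
    [0,0,0.05,0,0,0],
  ],
)

```text
time: 18.15
tcp_pos: [0.5298, 0.1456, 0.1434]
orientation: [-179.7, -0.1, 76.4]
force: [-6.6, -1.3, 15.0]
finger_gap: 0.0006
grip_force: 7.3
```

The bar held without moving up to 15 N, so the foot is pressing with about 9 N. Withdrawing.

Emit:
arm_command(
  rows=[
    [0,0,-0.3,0,0,0],
    [0,0,-1,0,0,0],
    [0,0,-5,0,0,0],
    [0,0,-11,0,0,0],
    [0,0,-15,0,0,0],
  ],
)

```text
time: 18.77
tcp_pos: [0.5309, 0.1452, 0.2939]
orientation: [-179.9, -0.2, 76.4]
force: [0.4, 0.0, 0.4]
finger_gap: 0.0005
grip_force: 0.0
```

Emit:
arm_command(
  rows=[
    [0,0,0,0,0,0],
    [0,0,0,0,0,0],
  ],
)

```text
time: 19.02
tcp_pos: [0.5298, 0.145, 0.2901]
orientation: [-179.7, -0.1, 76.4]
force: [-0.2, 0.8, -0.1]
finger_gap: 0.0004
grip_force: 0.0
```

Run:
```python
from g import *
where()
W,ok,c=wcloud();Q=W[ok]
B=Q[(Q[:,2]>115)&(Q[:,2]<165)&(abs(Q[:,1]+33)<10)&(abs(Q[:,0]+64)<15)];print(np.percentile(B[:,2],[50,98]))
pinfit(Q[(abs(Q[:,1]-50)<30)|(abs(Q[:,1]+55)<25)],0,63)
print(bot.sign_off())
```

```text
stand mm [-66.7  32.5 290.1] [-1.797e+02 -1.000e-01  7.640e+01] 19.02 [-0.18  0.83 -0.15] [ 12.6   0.  103.5   0.2  76.8  26.1]
[140.59718527 142.03004893]
pin x,z,yaw(rad) [ 5.7000e-01  6.2699e+01 -1.0000e-03] 3748 0.69
the job is handed in; nothing more can be done
None
```

The job is handed in: the pin went up the ramp into the vee (x within about 0.6 mm) and the released clamp holds it at an estimated 9 N; I could not see the pin turning on the ramp (only push forces suggested it rolled), and no verdict came back.

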